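# Check a brass spigot on the bench caliper gauge

### The job

Measure the brass spigot on the bench caliper gauge: first take the steel setting master with the red collar off the gauge and stand it upright in the blue tray, then stand the brass spigot upright on the gauge bed between the jaws and let go of it. Then slide the caliper jaw gently shut on it until the red pointer stands in the green band, never driving the pointer to the end of its travel, and leave it clamped there. Do not disturb the black spigot, the carton, the steel canister or the jar.

Things in the scene. Friction and masses are not known exactly. Their poses are not given: they have to be found in the camera images.
- gauge: Bench caliper gauge, fixed. Dark steel bed 170 (x) x 280 (y) x 12 mm; origin at the centre of its underside, z up, y along the slide; beam at x = -60 mm. Sprung anvil on the +y side, face at y = +70 mm at rest; sliding jaw's face at y = 70 mm minus joint jaw. Both are steel blades 12 mm thick, x -50 to +60 mm, 26 to 54 mm above the table: 14 mm over the bed, so a flange fits under them.
- seat (a point): Point on the bed's top (12 mm above the table) at gauge x = +30, y = +20 mm: a good place for a part's axis when the jaw stands 100 mm open. Axes as the gauge.
- jaw (a joint): Opening of the sliding jaw in m: from its face to the anvil's rest position, 0 to 0.105, growing towards gauge -y. It slides stiffly (about 9 N) and stays where left, also against the anvil's spring. It starts 56 to 75 mm open, too narrow to lower the brass spigot's 60 mm flange between the jaws with ease: open it first.
- jaw_grip (a point): Point on the axis of the sliding jaw's orange grip post, 92 mm above the table. Post: 24 mm (gauge x) by 16 mm (gauge y) in section, 50 to 105 mm above the table, at gauge x = -60 mm, its axis 22 mm behind (-y of) the jaw's face. Moves with the jaw; push or pull it along gauge y.
- anvil (a joint): How far the sprung anvil is pushed back along gauge +y, in m: 0 at rest, stop at 0.016, 0.5 N per mm. It carries the red pointer; the pointer's tip lies in the green band (on top of the blue housing, 46 mm high, at gauge x = -60, y = 103 to 139 mm) from 3 to 11 mm of travel; aim for 7 mm. With the 40 mm spigot clamped, jaw = 0.040 - anvil.
- brass_spigot: Brass turned spigot, 110 mm tall: shaft 40 mm diameter on a flange 60 mm diameter and 10 mm thick, about 0.45 kg. It stands on its flange; origin at the centre of the flange's underside, z up. Starts standing in the red tray, whose two places it shares with the black one.
- black_spigot: Black plastic spigot of the same shape and size as the brass one, a bystander in the red tray, its axis 90 mm or so from the brass one. It stands on its flange; origin at the centre of the flange's underside, z up.
- master: Steel setting master, 100 mm tall: shaft 30 mm diameter on a flange 46 mm diameter and 10 mm thick, red collar 66 to 80 mm up, about 0.5 kg. It stands on its flange; origin at the centre of the flange's underside, z up. Starts standing on the gauge bed between the jaws.
- red_tray: Open red tray, fixed, 200 (x) x 120 (y) x 40 mm high, walls 4 mm, floor about 4 mm; origin at the centre of its underside.
- blue_tray: Open empty blue tray, fixed, 160 (x) x 120 (y) x 40 mm high, walls 4 mm, floor about 4 mm; origin at the centre of its underside. The red and the blue tray may be on either side.
- carton: Cardboard carton 75 x 95 x 170 mm high, bystander; origin at the centre of its underside.
- canister: Stainless canister 84 mm diameter, 85 mm high with two 35 mm stubs on top (120 mm in all), bystander; origin at the centre of its underside.
- jar: Jar 72 mm diameter, 130 mm high, yellow cap, bystander; origin at the centre of its underside.
There are look-alikes about, which are no part of the job. Leave any pink or purple look-alike of the master alone.

How it is judged:
On the way, in this order (a step that is already met when the one before it is completed fails the run):
1. the setting master stands upright in the blue tray, let go (x of master in the frame of blue_tray between -0.06 and 0.06 m and y of master in the frame of blue_tray between -0.045 and 0.045 m and z of master in the frame of blue_tray below 0.012 m and angle between master's own z axis and vertical below 0.15 rad and contact force between the fingers and master below 0.3 N), for 0.2 s.
2. the brass spigot stands upright on the gauge bed between the jaws, let go, the anvil not pressed (x of brass_spigot in the frame of gauge between 0.002 and 0.056 m and y of brass_spigot in the frame of gauge between -0.03 and 0.07 m and z of brass_spigot in the frame of gauge below 0.018 m and angle between brass_spigot's own z axis and vertical below 0.1 rad and contact force between the fingers and brass_spigot below 0.3 N and value of joint anvil below 0.0015 m), for 0.2 s.
3. the jaw is shut on the spigot, the pointer in the green band (x of brass_spigot in the frame of gauge between 0.002 and 0.056 m and y of brass_spigot in the frame of gauge between -0.03 and 0.07 m and z of brass_spigot in the frame of gauge below 0.018 m and angle between brass_spigot's own z axis and vertical below 0.1 rad and contact force between the fingers and brass_spigot below 0.3 N and value of joint anvil between 0.002 and 0.012 m and value of joint jaw between 0.026 and 0.041 m), for 0.3 s.
At the end, for the whole second after the job is handed in: Brass spigot upright (0.1 rad) on the gauge bed, clamped between the jaws: anvil pushed back 2 to 12 mm (pointer in the green band, 1 mm margin), jaw 26 to 41 mm open; master upright (0.15 rad) on the blue tray's floor; both let go and at rest (all of step 1 and all of step 3 and linear speed of each of brass_spigot, master below 0.01 m/s and velocity of joint jaw between -0.005 and 0.005 m/s); the robot touches nothing.
It fails at once if the anvil is driven back near its stop (over 14.5 mm) (value of joint anvil above 0.0145 m).
It fails at once if the black spigot is disturbed (shifted over 20 mm or tipped) (distance of black_spigot from where it was at the start of the episode above 0.02 m or angle between black_spigot's own z axis and vertical above 0.25 rad).
It fails at once if the carton is disturbed (shifted over 20 mm or tipped) (distance of carton from where it was at the start of the episode above 0.02 m or angle between carton's own z axis and vertical above 0.25 rad).
It fails at once if the canister is disturbed (shifted over 20 mm or tipped) (distance of canister from where it was at the start of the episode above 0.02 m or angle between canister's own z axis and vertical above 0.25 rad).
It fails at once if the jar is disturbed (shifted over 20 mm or tipped) (distance of jar from where it was at the start of the episode above 0.02 m or angle between jar's own z axis and vertical above 0.25 rad).
It also fails if it takes over 72 s, if anything falls off the work surface, if the arm or the gripper's body presses on something with over 40 N, if the wrist force passes 120 N, or if a joint passes its speed limit or range.

### The arm

A 6-joint arm with a two-finger parallel gripper is mounted at the origin on the work surface. World frame = base frame: x ahead of the robot, y to its left, z up, the work surface at z = 0. Lengths are in m, angles in rad, forces in N, time in s.
With the tool pointing down it reaches from about 0.25 to 0.725 m from the base axis. Payload 4 kg.
Tool frame: the origin (TCP) lies at the very end of the fingers, on their centre line; the grasp point (between the pads) lies bot.grasp_offset behind it (bot.grasp_offset is the distance from the TCP to the grasp point, in m); z points along the fingers, y is the direction in which the jaws open and shut (so a half turn about z gives the same grasp; the last joint's range is limited). The gripper opens to 85 mm and grips with 20 to 120 N. Pads are 22 mm wide; open, the fingers measure 114 mm over their backs; the gripper's body (76 mm by 85 mm) begins 54 mm behind the grasp point. The pads swing forward as they close: fully open they stand 13 mm farther back than shut.
Start: joints at [1.288, 0.241, 0.005, 1.335, 0, 1.571], TCP at [0.14, 0.48, 0.231] pointing down, gripper open.
Joint ranges: [-2.72, 2.72], [-1.05, 1.87], [-1.09, 1.28], [-1.99, 2.15], [-1.42, 1.44], [-3.14, 3.14]. Speed limits (rad/s): [2.79, 2.79, 3.14, 3.14, 3.14, 3.14].

### API

Orientations are given as a unit quaternion [x, y, z, w].
In Python, from workcell import bot gives the robot as it stands. The module is installed in compiled form; this text tells all that it offers.
- The arm moves only by the shell command python3 -m jog 'ROWS' [OPENING]. ROWS is JSON, a list that holds one entry, the list of rows, each a list of 6 numbers: the shift along the tool's x, y, z in m, then the turn, a rotation vector about the tool's x, y, z in degrees. In form: [[[dx, dy, dz, wx, wy, wz], ...]]. A call has 1 to 12 rows; each row shifts and turns the pose as measured when the row begins, along the tool's axes as they then stand; what a row does not reach is not made up. A row lasts 1/8 s, in which the tool goes at most 62.5 mm and 10.7 degrees, less where a joint would pass 70% of its speed; a pose out of reach is approached as far as the arm can. A call is refused whole if a number of a shift passes 0.0625 or a number of a turn 10.7, either way. A call with a gripper value outside its range is refused whole. OPENING is the finger opening in m, from 0 to 0.0854, set as the call begins (- or left out, the last holds). The fingers move at their own pace and stop on an object; the grip force is fixed at half the most. Time passes only in rows, so rows that do not move let the fingers close. It gives the time, the measured TCP pose, the force and the opening at its end, in the units of the state.
- bot.get_obs(): the state, without advancing time (a new reading comes with each control period).
- bot.camera(name): name is "scene" or "side" or "wrist"; returns a dict with "pixels" (420x560x3 uint8, red, green, blue), "fx", "fy", "cx", "cy" (pixels), "rvec" (rotation vector, rad) and "tvec" (3), from world to camera coordinates, as OpenCV has them. Camera axes: x right, y down, z forward; pixel columns grow to the right and rows downward; lengths in m; the calibration is good to about 2 mm. A picture is of the moment at which its call begins. There is no depth.
- bot.job_done(): hands the job in, once; it reports no verdict.
The state is a dict: "clock": time; "joint_pos": joint angles; "joint_vel": joint speeds; "tau": joint torques, N m; "eef_pos": TCP position; "tool_rot": TCP orientation; "ft_force": force on the tool from outside, world axes, zero at the start; "ft_torque": the same for the moment, N m; "grip_width": finger opening in m.
Only numpy, scipy, OpenCV 4.12 (cv2) and the standard library are available. Lean on these libraries where they do the work, as an engineer would, in place of code of your own. Each camera call takes 0.05 s, during which the arm holds its last target. There are 200 camera calls.

## Working session

There is one attempt and no reset: what is moved stays moved. The work goes in short steps, Python scripts to look and compute and a shell command to move; the robot and the scene stay as the last step left them, time stands still between calls to the robot, and variables do not carry over. Pictures are saved under pics/ and viewed, on a budget of 10 in all, crops included, one or two more only if the job needs it, and the job is handed in when it is done.

```bash
mkdir -p pics; cat > h.py <<'E'
import numpy as np, cv2
from workcell import bot
from scipy.spatial.transform import Rotation as R
def cam(n,save=None):
    c=bot.camera(n)
    if save: cv2.imwrite('pics/'+save,c['pixels'][:,:,::-1])
    return c
def M(c): return R.from_rotvec(np.ravel(c['rvec'])).as_matrix(), np.ravel(c['tvec'])
def ray(c,u,v,z):
    r,t=M(c); o=-r.T@t; d=r.T@np.array([(u-c['cx'])/c['fx'],(v-c['cy'])/c['fy'],1]); return o+d*(z-o[2])/d[2]
def proj(c,p):
    r,t=M(c); q=r@np.array(p)+t; return c['fx']*q[0]/q[2]+c['cx'], c['fy']*q[1]/q[2]+c['cy']
def save(n,c):
    np.savez(n,**{k:np.array(v) for k,v in c.items()})
def load(n):
    d=np.load(n); return {k:d[k] for k in d}
E
python3 - <<'E'
from h import *
o=bot.get_obs(); print(o['eef_pos'],o['tool_rot'],o['grip_width'],o['clock'],bot.grasp_offset)
for n in ['scene','side','wrist']:
    c=cam(n,n+'0.png'); save(n+'0.npz',c); r,t=M(c); print(n,-r.T@t,r[2])
a=[cv2.imread('pics/%s0.png'%n) for n in['scene','side','wrist']]
E
```

```text
[0.13933145 0.47953507 0.23042057] [ 1.40933945e-01  9.90018470e-01 -1.01289499e-03 -1.64489516e-04] 0.0854660869180281 0.0 0.0187
scene [ 1.09042957 -0.06681811  0.58228047] [-0.76266769  0.11368525 -0.63672102]
side [ 0.48364003 -1.005984    0.96418265] [ 0.03270078  0.75447595 -0.65551254]
wrist [0.06138377 0.50281424 0.37354486] [ 0.30556824 -0.09106245 -0.94780572]
```

View pics/scene0.png

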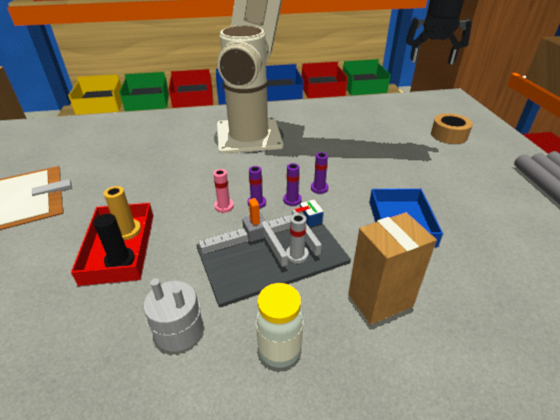

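View pics/side0.png

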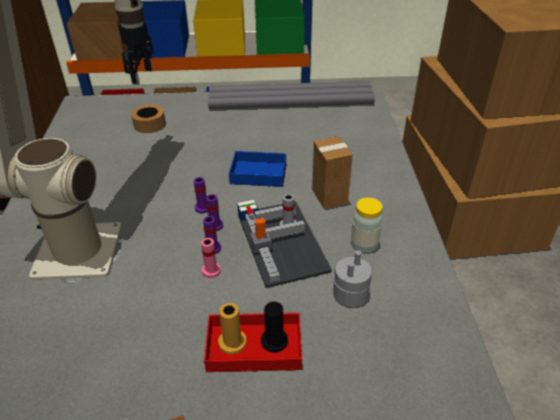

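Scene view: master with red collar at ~(297,235), post at (255,212), brass at (118,210), black (110,240), blue tray (405,215), carton (390,270). The side view agrees (brass (230,325), master (288,208), post (260,228), blue tray (258,168)). Next I take the masks and zoom in on the gauge.

```bash
python3 - <<'E'
from h import *
S=load('scene0.npz'); D=load('side0.npz')
rng={'orange':((5,170,120),(14,255,255)),'red':((0,150,80),(4,255,255)),'red2':((172,150,80),(180,255,255)),'blue':((105,150,50),(125,255,255)),'brass':((15,120,60),(26,255,255)),'green':((45,100,60),(85,255,255)),'dark':((0,0,0),(180,110,75)),'purple':((130,80,30),(165,255,255)),'pink':((160,60,120),(178,200,255))}
for n,c in (('scene',S),('side',D)):
    h=cv2.cvtColor(c['pixels'],cv2.COLOR_RGB2HSV)
    for k,(a,b) in rng.items():
        m=cv2.inRange(h,a,b); N,l,s,ce=cv2.connectedComponentsWithStats(m)
        print(n,k,[(list(map(int,s[i][:5])),ce[i].round(1).tolist()) for i in range(1,N) if s[i][4]>14 and s[i][1]>110 and s[i][0]<445 and 60<ce[i][0]<440])
a=cv2.resize(S['pixels'][160:310,185:365],None,fx=4.4,fy=4.4,interpolation=cv2.INTER_CUBIC)[:,:,::-1]
b=cv2.resize(D['pixels'][185:290,230:340],None,fx=5.4,fy=5.4,interpolation=cv2.INTER_CUBIC)[:,:,::-1]
cv2.imwrite('pics/z1.png',cv2.resize(a,(792,600))[:, :]); cv2.imwrite('pics/z2.png',b)
E
```

```text
scene orange [([249, 198, 11, 27, 190], [254.1, 212.6]), ([126, 228, 15, 12, 20], [133.8, 235.3])]
scene red [([315, 165, 12, 4, 33], [320.7, 166.8]), ([287, 176, 12, 5, 35], [292.3, 178.5]), ([249, 179, 13, 5, 35], [255.3, 181.5]), ([215, 183, 12, 5, 42], [220.4, 185.1]), ([71, 203, 82, 83, 3098], [111.8, 251.5]), ([295, 206, 14, 6, 45], [301.5, 208.7]), ([290, 229, 15, 8, 73], [296.9, 233.0])]
scene red2 [([215, 180, 12, 5, 18], [221.3, 182.4])]
scene blue [([370, 189, 73, 58, 1892], [404.9, 207.1]), ([304, 212, 19, 15, 167], [313.8, 219.0])]
scene brass [([104, 186, 37, 54, 951], [121.7, 212.6]), ([250, 199, 7, 7, 31], [253.3, 201.8]), ([349, 213, 87, 111, 6058], [388.3, 268.7]), ([258, 283, 34, 16, 44], [271.8, 286.9]), ([258, 297, 43, 27, 251], [279.3, 316.4])]
scene green [([308, 202, 9, 10, 30], [311.6, 206.6])]
scene dark [([279, 128, 5, 11, 25], [281.4, 133.0]), ([109, 189, 10, 5, 36], [113.1, 191.0]), ([94, 214, 40, 52, 1143], [112.3, 241.1]), ([294, 216, 9, 5, 35], [297.8, 218.0]), ([243, 223, 45, 50, 271], [266.1, 249.6]), ([310, 224, 12, 4, 17], [315.9, 225.6]), ([305, 2
[... 1239 characters left out ...]
1]), ([286, 195, 6, 4, 18], [288.1, 196.8]), ([238, 201, 93, 87, 3010], [290.1, 254.0]), ([340, 202, 10, 4, 15], [345.1, 204.2]), ([266, 210, 19, 17, 135], [274.6, 220.4]), ([113, 241, 8, 16, 57], [116.6, 247.9]), ([373, 244, 7, 9, 21], [376.6, 248.0]), ([335, 274, 6, 11, 31], [337.0, 279.2]), ([334, 285, 10, 20, 78], [336.8, 293.8]), ([355, 289, 15, 18, 82], [364.9, 298.4]), ([262, 301, 25, 50, 878], [273.7, 327.3]), ([225, 307, 9, 7, 47], [228.5, 309.7])]
side purple [([194, 177, 11, 12, 105], [199.0, 182.8]), ([195, 192, 28, 39, 617], [208.3, 210.5]), ([205, 232, 16, 22, 126], [214.2, 241.5])]
side pink [([201, 238, 13, 15, 127], [206.9, 244.8]), ([201, 257, 20, 21, 270], [209.8, 267.9])]
```

View pics/z2.png

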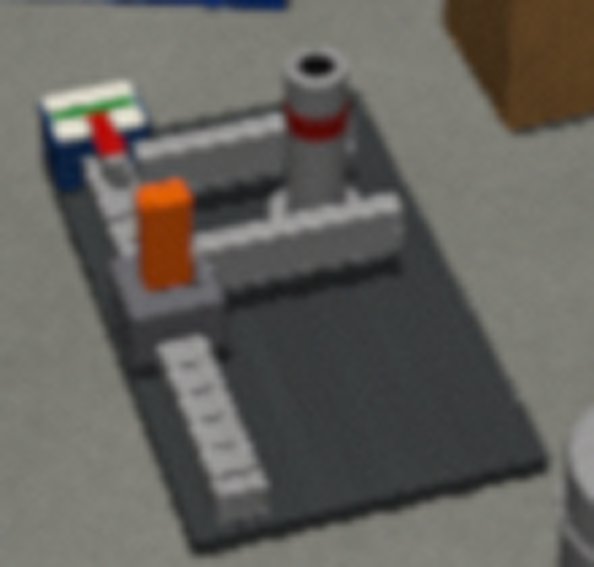

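The zoomed side view shows bed corners: near-left at zoom (195,542), near-right (545,462) and far-right (360,92). It also shows the orange post top at (163,187) and the master's top hole at (317,65).

```bash
python3 - <<'E'
from h import *
S=load('scene0.npz'); D=load('side0.npz')
Z=lambda u,v:(u/5.4+230,v/5.4+185)
A=ray(D,*Z(195,540),.012);B=ray(D,*Z(545,460),.012);C=ray(D,*Z(360,92),.012)
print('bed',A,B,C,'len',np.linalg.norm(A-B),np.linalg.norm(B-C))
y=(C-B)/np.linalg.norm(C-B); x=(B-A)/np.linalg.norm(B-A); print('yaw',np.degrees([np.arctan2(-y[0],y[1]),np.arctan2(x[1],x[0])]))
print('centre',(A+C)/2)
def two(a,b):
    rows=[];rhs=[]
    for c,(u,v) in ((S,a),(D,b)):
        r,t=M(c)
        for k,q in ((0,(u-c['cx'])/c['fx']),(1,(v-c['cy'])/c['fy'])):
            rows.append(r[k]-q*r[2]); rhs.append(q*t[2]-t[k])
    X,res,_,_=np.linalg.lstsq(np.array(rows),np.array(rhs),rcond=None); return X
print('master collar',two((296.9,233),(287.8,208.2)),'top hole',two((297.8,218),(288.1,196.8)))
print('post',two((254.1,212.6),(260.2,227.5)))
print('brass hole',two((113.1,191),(228.5,309.7)))
print('mast hole planes',ray(S,297.8,218,.112),ray(D,288.1,196.8,.112))
print('brass hole planes',ray(S,113.1,191,.114),ray(D,228.5,309.7,.114))
for n,c in(('scene',S),('side',D)):
  h=cv2.cvtColor(c['pixels'],cv2.COLOR_RGB2HSV)
  for k,a,b,win in (('blue',(105,150,50),(125,255,255),(225,150,70,40) if n=='side' else (365,185,80,65)),('red',(0,150,80),(4,255,255),(200,308,105,66) if n=='side' else (68,200,88,88))):
    m=cv2.inRange(h,a,b); w=np.zeros_like(m); x0,y0,ww,hh=win; w[y0:y0+hh,x0:x0+ww]=m[y0:y0+hh,x0:x0+ww]
    hull=cv2.convexHull(cv2.findNonZero(w)); p=cv2.approxPolyDP(hull,4,True)[:,0]
    print(n,k,[(q.tolist(),ray(c,*q,.04)[:2].round(3).tolist(),ray(c,*q,0)[:2].round(3).tolist()) for q in p])
E
```

```text
bed [ 0.4833543  -0.15545203  0.012     ] [ 0.64298412 -0.11647714  0.012     ] [0.57848786 0.1503312  0.012     ] len 0.16431896841174554 0.2744930911951632
yaw [13.58955763 13.72077709]
centre [ 0.53092108 -0.00256041  0.012     ]
master collar [0.54824355 0.04958863 0.07351826] top hole [0.54870301 0.05004059 0.11172141]
post [ 0.4756272  -0.02626194  0.07712881]
brass hole [ 0.40597635 -0.3102067   0.11404912]
mast hole planes [0.55036905 0.04917034 0.112     ] [0.54823247 0.05122349 0.112     ]
brass hole planes [ 0.4077426  -0.31054451  0.114     ] [ 0.40513135 -0.30882509  0.114     ]
scene blue [([437, 246], [0.597, 0.325], [0.56, 0.354]), ([375, 220], [0.501, 0.23], [0.457, 0.252]), ([372, 189], [0.391, 0.262], [0.34, 0.286]), ([420, 189], [0.41, 0.374], [0.359, 0.407]), ([442, 232], [0.56, 0.354], [0.52, 0.385])]
scene red [([149, 203], [0.361, -0.259], [0.308, -0.274]), ([152, 217], [0.413, -0.248], [0.363, -0.261]), ([140, 278], [0.589, -0.252], [0.552, -0.266]), ([77, 285], [0.588, -0.363], [0.55, -0.385]), ([71, 271], [0.55, -0.382], [0.511, -0.406]), ([96, 207], [0.357, -0.377], [0.303, -0.399])]
side blue [([285, 154], [0.557, 0.35], [0.56, 0.409]), ([281, 185], [0.537, 0.195], [0.539, 0.247]), ([230, 182], [0.391, 0.218], [0.387, 0.271]), ([235, 152], [0.404, 0.37], [0.4, 0.43])]
side red [([301, 368], [0.546, -0.405], [0.549, -0.379]), ([206, 371], [0.357, -0.401], [0.352, -0.375]), ([209, 315], [0.356, -0.26], [0.35, -0.228]), ([298, 313], [0.551, -0.266], [0.554, -0.234])]
```

```bash
cat >> h.py <<'E'
def to(p,yaw=None):
    """print shift in present tool axes to world point p, turn (deg rotvec, tool axes) to tool-down with tool y at yaw"""
    o=bot.get_obs(); r=R.from_quat(o['tool_rot']); m=r.as_matrix()
    cur=np.degrees(np.arctan2(m[1,1],m[0,1]))
    if yaw is None: yaw=cur
    a=np.radians(yaw); y=np.array([np.cos(a),np.sin(a),0]); z=np.array([0,0,-1.]); T=np.c_[np.cross(y,z),y,z]
    w=np.degrees((r.inv()*R.from_matrix(T)).as_rotvec())
    print('t%.2f'%o['clock'],'tcp',o['eef_pos'].round(4),'yaw%.1f'%cur,'SHIFT',(m.T@(np.array(p)-o['eef_pos'])).round(4),'TURN',w.round(1),'after-turn SHIFT',(T.T@(np.array(p)-o['eef_pos'])).round(4),'F',np.round(o['ft_force'],1),'w%.4f'%o['grip_width'],'j6 %.2f'%o['joint_pos'][5])
G0=np.array([.532,-.003]); GY=np.radians(13.6)
def g2w(x,y,z): return np.array([G0[0]+np.cos(GY)*x-np.sin(GY)*y,G0[1]+np.sin(GY)*x+np.cos(GY)*y,z])
def w2g(p): d=np.array(p[:2])-G0; return np.array([np.cos(GY)*d[0]+np.sin(GY)*d[1],-np.sin(GY)*d[0]+np.cos(GY)*d[1]])
E
python3 - <<'E'
from h import *
D=load('side0.npz');S=load('scene0.npz')
to([.549,.050,.20],13.6)
print('carton top',[ray(D,*q,.17)[:2].round(3) for q in((313,140),(341,138),(351,156),(322,160))],'jar cap',ray(D,369,207,.13)[:2],'canister',ray(D,352,272,.085)[:2])
print(w2g([.549,.05]),w2g([.4756,-.0263]))
E
```

```text
t0.15 tcp [0.1394 0.4797 0.2306] yaw73.8 SHIFT [-0.5132 -0.2983  0.0311] TURN [-0.1  0.  60.2] after-turn SHIFT [-0.5139  0.2971  0.0306] F [-0.2  0.7  0.7] w0.0857 j6 1.57
carton top [array([0.627, 0.222]), array([0.704, 0.227]), array([0.718, 0.139]), array([0.641, 0.126])] jar cap [ 0.74132352 -0.02262568] canister [ 0.67733903 -0.19297062]
[0.02898587 0.04751652] [-0.06029741 -0.00938468]
```

```bash
python3 -m jog '[[[-0.051,-0.03,0,0,0,0],[-0.051,-0.03,0,0,0,0],[-0.051,-0.03,0,0,0,0],[-0.051,-0.03,0,0,0,0],[-0.051,-0.03,0,0,0,0],[-0.051,-0.03,0,0,0,0],[-0.051,-0.03,0,0,0,0],[-0.051,-0.03,0,0,0,0],[-0.051,-0.03,0,0,0,0],[-0.051,-0.03,0,0,0,0]]]' 0.085
python3 -m jog '[[[0,0,0,0,0,10],[0,0,0,0,0,10],[0,0,0,0,0,10],[0,0,0,0,0,10],[0,0,0,0,0,10],[0,0,0,0,0,10],[0,0,0,0,0,0]]]'
python3 - <<'E'
from h import *
to([.549,.050,.20],13.6)
c=cam('wrist','w1.png'); save('w1.npz',c); r,t=M(c); print(-r.T@t)
for p in ([.549,.05,.112],[.549,.05,.012],g2w(.06,.07,.054),g2w(.06,.0116,.054),g2w(-.06,-.0104,.105)): print(np.round(proj(c,p),1))
E
```

```text
clock: 1.4
eef_pos: [0.5563, 0.041, 0.2286]
tool_rot: [0.136, 0.991, -0.0, -0.0]
ft_force: [0.1, 1.9, 0.8]
grip_width: 0.0849
clock: 2.28
eef_pos: [0.5575, 0.0352, 0.2232]
tool_rot: [0.629, 0.777, -0.004, -0.003]
ft_force: [-0.9, -0.5, 0.3]
grip_width: 0.0848
t2.27 tcp [0.5575 0.0352 0.2232] yaw12.0 SHIFT [ 0.0162 -0.005   0.0233] TURN [-0.6 -0.  -1.6] after-turn SHIFT [ 0.0163 -0.0048  0.0232] F [-0.9 -0.5  0.3] w0.0848 j6 1.43
[0.54253305 0.11585097 0.36623598]
[273.8 183.5]
[276.5 159.7]
[308.7 142.8]
[308.7 203.6]
[172.1 249.8]
```

View pics/w1.png

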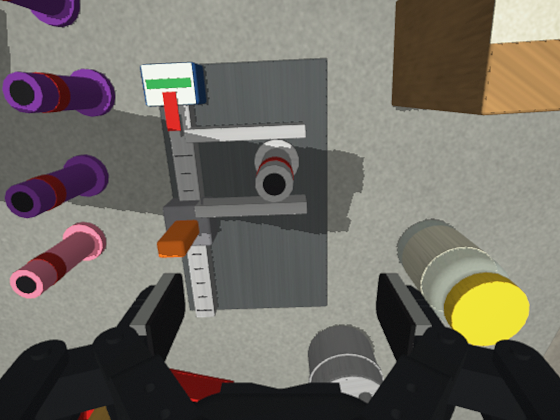

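Wrist view: master top hole at (274,184), exactly as predicted. The bed's right corners are at (327,59) and (328,306), the anvil face edge at (306,138) and the jaw face edge at (306,196). The gauge itself seems a few mm off, so I refine its pose.

```bash
python3 - <<'E'
from h import *
c=load('w1.npz')
a=ray(c,326.5,59,.012);b=ray(c,328,306,.012);d=a-b
print(a,b,np.linalg.norm(d),np.degrees(np.arctan2(-d[0],d[1])))
y=d[:2]/np.linalg.norm(d[:2]); x=np.array([y[1],-y[0]]); print('G0',(a+b)[:2]/2-.085*x)
an=ray(c,306,137.5,.054);jw=ray(c,306,196.5,.054); print(an,jw,np.linalg.norm(an-jw))
# anvil-based centre
print('G0 from anvil',an[:2]-.06*x-.07*y)
h=c['pixels']; g=h.astype(int); print('col 300 brightness',[(v,int(g[v,296:302].mean())) for v in range(118,222,2)])
to([.549,.050,.20],13.6)
E
```

```text
[0.57605621 0.15545194 0.012     ] [ 0.64754094 -0.11306493  0.012     ] 0.2778693535043219 14.907555806518726
G0 [ 0.52965949 -0.00067362]
[0.57034354 0.08331795 0.054     ] [0.58334566 0.02884887 0.054     ] 0.055999430681783875
G0 from anvil [5.30371231e-01 2.38384659e-04]
col 300 brightness [(118, 93), (120, 94), (122, 82), (124, 100), (126, 206), (128, 205), (130, 206), (132, 206), (134, 203), (136, 208), (138, 114), (140, 92), (142, 92), (144, 93), (146, 83), (148, 55), (150, 56), (152, 64), (154, 70), (156, 79), (158, 84), (160, 82), (162, 84), (164, 84), (166, 83), (168, 72), (170, 64), (172, 58), (174, 55), (176, 56), (178, 56), (180, 55), (182, 56), (184, 56), (186, 56), (188, 56), (190, 56), (192, 56), (194, 66), (196, 88), (198, 88), (200, 88), (202, 105), (204, 118), (206, 119), (208, 121), (210, 120), (212, 122), (214, 70), (216, 56), (218, 56), (220, 56)]
t2.33 tcp [0.5575 0.0353 0.2232] yaw12.1 SHIFT [ 0.0162 -0.005   0.0232] TURN [-0.6 -0.  -1.5] after-turn SHIFT [ 0.0163 -0.0048  0.0232] F [ 0.  -0.5  0.1] w0.0852 j6 1.42
```

```bash
sed -i 's/^G0=.*/G0=np.array([.530,.000]); GY=np.radians(14.5)/' h.py
python3 -m jog '[[[0.016,-0.005,0.02,-0.6,0,-2.5],[0,0,0.03,0,0,0],[0,0,0,0,0,0]]]'
python3 - <<'E'
from h import *
to([.549,.050,.07],14.5)
E
```

```text
clock: 2.7
eef_pos: [0.5491, 0.0502, 0.1724]
tool_rot: [0.608, 0.794, 0.001, 0.0]
ft_force: [-0.7, 0.3, 0.3]
grip_width: 0.0851
t2.70 tcp [0.5491 0.0502 0.1724] yaw15.1 SHIFT [-0.0002 -0.0003  0.1024] TURN [ 0.1 -0.   0.6] after-turn SHIFT [-0.0002 -0.0002  0.1024] F [-0.7  0.3  0.3] w0.0851 j6 1.40
```

```bash
python3 -m jog '[[[0,0,0.04,0,0,0],[0,0,0.04,0,0,0],[0,0,0.022,0,0,0],[0,0,0,0,0,0]]]'
python3 -m jog '[[[0,0,0,0,0,0],[0,0,0,0,0,0],[0,0,0,0,0,0],[0,0,0,0,0,0],[0,0,0,0,0,0],[0,0,0,0,0,0]]]' 0.015
python3 - <<'E'
from h import *
to([.549,.050,.07],14.5)
E
```

```text
clock: 3.2
eef_pos: [0.5541, 0.0504, 0.0736]
tool_rot: [0.606, 0.795, 0.004, 0.004]
ft_force: [-0.8, -0.0, 0.5]
grip_width: 0.0846
clock: 3.95
eef_pos: [0.556, 0.0504, 0.0786]
tool_rot: [0.606, 0.796, 0.006, 0.006]
ft_force: [-1.1, 0.2, 0.6]
grip_width: 0.0286
t3.95 tcp [0.556  0.0504 0.0786] yaw15.5 SHIFT [ 0.0015 -0.007   0.0085] TURN [0.9 0.1 1. ] after-turn SHIFT [ 0.0013 -0.0069  0.0086] F [-1.1  0.2  0.6] w0.0286 j6 1.39
```

```bash
python3 -m jog '[[[0,0,-0.03,0,0,0],[0,0,-0.05,0,0,0],[0,0,0,0,0,0]]]'
python3 - <<'E'
from h import *
to([.476,.304,.155],14.5)
E
```

```text
clock: 4.32
eef_pos: [0.5539, 0.0503, 0.1568]
tool_rot: [0.606, 0.796, 0.004, 0.004]
ft_force: [1.0, -0.1, -5.2]
grip_width: 0.0286
t4.33 tcp [0.5539 0.0503 0.1568] yaw15.5 SHIFT [ 0.2653 -0.0074  0.0014] TURN [0.6 0.1 1. ] after-turn SHIFT [ 0.2651 -0.0119  0.0018] F [ 1.  -0.1 -5.2] w0.0286 j6 1.39
```

Held (-5.2 N). Now move it over the blue tray.

```bash
python3 -m jog '[[[0.03,-0.001,0,0,0,0],[0.05,-0.0015,0,0,0,0],[0.053,-0.0015,0,0,0,0],[0.053,-0.0015,0,0,0,0],[0.05,-0.0015,0,0,0,0],[0.03,0,0,0.6,0,1],[0,0,0,0,0,0]]]'
python3 - <<'E'
from h import *
to([.476,.304,.155],14.5)
c=cam('side','s2.png'); w=cam('wrist'); 
cv2.imwrite('pics/c2.png',np.hstack([cv2.resize(c['pixels'][110:260,180:360],(400,333)),cv2.resize(w['pixels'],(400,300))[:333,:] if 0 else cv2.copyMakeBorder(cv2.resize(w['pixels'],(400,300)),0,33,0,0,cv2.BORDER_CONSTANT)])[:,:,::-1])
E
```

```text
clock: 5.2
eef_pos: [0.469, 0.3094, 0.1391]
tool_rot: [0.614, 0.789, -0.009, -0.004]
ft_force: [-0.2, -0.7, -5.2]
grip_width: 0.0288
t5.20 tcp [0.469  0.3094 0.1391] yaw14.3 SHIFT [-0.007   0.0052 -0.016 ] TURN [-1.1  0.3 -0.2] after-turn SHIFT [-0.007   0.0055 -0.0159] F [-0.2 -0.7 -5.2] w0.0288 j6 1.90
```

View pics/c2.png

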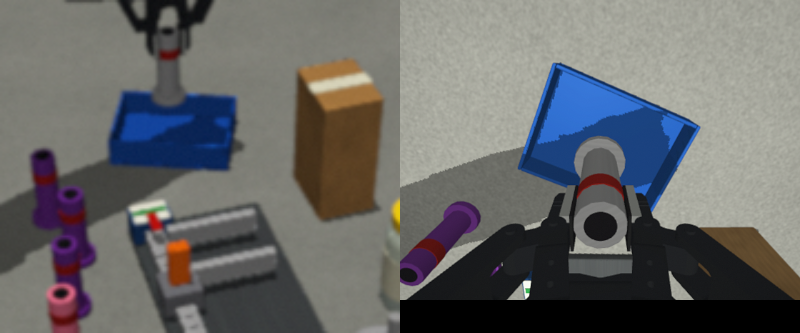

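The composite shows the master upright in the fingers, over the blue tray (wrist half: flange about (600,155), inside the tray outline). Lowering.

```bash
python3 -m jog '[[[-0.007,0.005,0.02,-1,0,0],[0,0,0.03,0,0,0],[0,0,0.01,0,0,0],[0,0,0,0,0,0]]]'
python3 - <<'E'
from h import *
to([.476,.304,.070],14.5)
E
```

```text
clock: 5.8
eef_pos: [0.4765, 0.2959, 0.0758]
tool_rot: [0.617, 0.787, -0.004, 0.002]
ft_force: [0.4, 0.1, -3.9]
grip_width: 0.0287
t5.80 tcp [0.4765 0.2959 0.0758] yaw13.8 SHIFT [0.0081 0.0014 0.0057] TURN [-0.3  0.5 -0.7] after-turn SHIFT [0.008  0.0015 0.0058] F [ 0.4  0.1 -3.9] w0.0287 j6 1.89
```

```bash
python3 -m jog '[[[0.006,0,0.002,0,0,0],[0,0,0.002,0,0,0]]]'; python3 -m jog '[[[0,0,0.002,0,0,0]]]'; python3 -m jog '[[[0,0,0.002,0,0,0]]]'
```

```text
clock: 6.05
eef_pos: [0.4765, 0.3024, 0.0734]
tool_rot: [0.618, 0.786, -0.003, 0.003]
ft_force: [-0.5, -0.0, -5.6]
grip_width: 0.029
clock: 6.18
eef_pos: [0.477, 0.3028, 0.0721]
tool_rot: [0.617, 0.787, -0.002, 0.003]
ft_force: [0.5, 0.3, -5.4]
grip_width: 0.0286
clock: 6.3
eef_pos: [0.4773, 0.3031, 0.0706]
tool_rot: [0.617, 0.787, -0.002, 0.003]
ft_force: [-2.9, -3.1, 5.7]
grip_width: 0.0288
```

```bash
python3 -m jog '[[[0,0,-0.0005,0,0,0],[0,0,0,0,0,0],[0,0,0,0,0,0],[0,0,0,0,0,0],[0,0,0,0,0,0]]]' 0.08
python3 -m jog '[[[0,0,-0.02,0,0,0],[0,0,-0.05,0,0,0],[0,0,-0.04,0,0,0],[0,0,0,0,0,0]]]' 
python3 - <<'E'
from h import *
c=cam('wrist','w3.png'); save('w3.npz',c)
to([.476,.304,.18],14.5)
s=cam('side','s3.png')
cv2.imwrite('pics/c3.png',np.hstack([cv2.resize(s['pixels'][110:260,180:360],(400,333)),cv2.copyMakeBorder(cv2.resize(c['pixels'],(400,300)),0,33,0,0,cv2.BORDER_CONSTANT)])[:,:,::-1])
print(proj(c,[.476,.304,.104]),proj(c,[.476,.304,.004]))
# next: jaw grip post
jw=.061; P=g2w(-.06,.07-jw-.022,.092); print('post est',P); to(P+[0,0,.1],14.5)
E
```

```text
clock: 6.92
eef_pos: [0.4796, 0.3047, 0.0743]
tool_rot: [0.617, 0.787, 0.002, 0.004]
ft_force: [0.5, -0.2, 0.1]
grip_width: 0.0798
clock: 7.42
eef_pos: [0.478, 0.3045, 0.1862]
tool_rot: [0.617, 0.787, 0.001, 0.004]
ft_force: [0.6, 0.2, -0.6]
grip_width: 0.08
t7.47 tcp [0.4771 0.3038 0.1843] yaw13.7 SHIFT [ 0.0004 -0.001   0.0043] TURN [ 0.1  0.4 -0.8] after-turn SHIFT [ 0.0004 -0.001   0.0043] F [ 0.1 -0.3 -0.1] w0.0803 j6 1.90
(np.float64(275.50556741160386), np.float64(215.32380040802215)) (np.float64(276.28378999412956), np.float64(180.35714934574997))
post est [ 0.47516608 -0.02760872  0.092     ]
t7.53 tcp [0.4762 0.3033 0.1826] yaw13.7 SHIFT [-0.3212 -0.0796 -0.0069] TURN [-0.1  0.4 -0.8] after-turn SHIFT [-0.3201 -0.0838 -0.0094] F [ 0.5  0.4 -0.5] w0.0800 j6 1.90
```

View pics/c3.png

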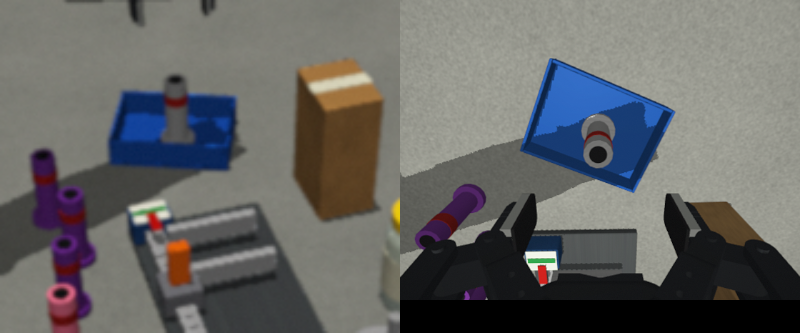

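Master stands upright in the blue tray (wrist half: top at about (598,153), flange inside the walls). Now turn for gripping the post along gauge y.

```bash
python3 -m jog '[[[0,0,-0.002,0,0,-10],[0,0,0,0,0,-10],[0,0,0,0,0,-10],[0,0,0,0,0,-10],[0,0,0,0,0,-10],[0,0,0,0,0,-10],[0,0,0,0,0,-10],[0,0,0,0,0,-10],[0,0,0,0,0,-10],[0,0,0,0,0,0]]]' 0.06
python3 - <<'E'
from h import *
P=g2w(-.06,.07-.061-.022,.092); to(P+[0,0,.1],104.5)
S=load('scene0.npz');D=load('side0.npz')
print([ray(S,u,v,.1)[:2].round(3) for u,v in((255,168),(293,165),(321,154),(220,171))])
E
```

```text
clock: 8.78
eef_pos: [0.4653, 0.2961, 0.1627]
tool_rot: [-0.145, 0.989, -0.012, -0.018]
ft_force: [0.2, 0.3, 0.2]
grip_width: 0.0604
t8.78 tcp [0.4653 0.2961 0.1627] yaw106.7 SHIFT [ 0.0842 -0.3135 -0.0202] TURN [-1.1 -2.3  2.1] after-turn SHIFT [ 0.0715 -0.3159 -0.0293] F [0.2 0.3 0.2] w0.0604 j6 0.28
[array([ 0.347, -0.011]), array([0.349, 0.077]), array([0.312, 0.152]), array([ 0.347, -0.091])]
```

```bash
python3 -m jog '[[[0,0,-0.03,-1.1,-2.3,2.1],[0.012,-0.052,0,0,0,0],[0.012,-0.052,0,0,0,0],[0.012,-0.052,0,0,0,0],[0.012,-0.052,0,0,0,0],[0.012,-0.052,0,0,0,0],[0.012,-0.052,0,0,0,0],[0,0,0,0,0,0]]]' 0.06
python3 - <<'E'
from h import *
P=g2w(-.06,.07-.061-.022,.092); to(P+[0,0,.1],104.5)
c=cam('wrist','w4.png'); save('w4.npz',c)
h=cv2.cvtColor(c['pixels'],cv2.COLOR_RGB2HSV); m=cv2.inRange(h,(5,170,60),(14,255,255))
N,l,s,ce=cv2.connectedComponentsWithStats(m); print([(s[i].tolist(),ce[i].round(1)) for i in range(1,N) if s[i][4]>60])
print('pred top corners',[np.round(proj(c,g2w(-.06+a,-.013+b,.105)),0) for a,b in((-.012,-.008),(.012,-.008),(.012,.008),(-.012,.008))])
E
```

```text
clock: 9.78
eef_pos: [0.4674, -0.0327, 0.1851]
tool_rot: [-0.114, 0.993, -0.001, -0.005]
ft_force: [-0.4, 0.2, -0.3]
grip_width: 0.0603
t9.78 tcp [ 0.4674 -0.0327  0.1851] yaw103.1 SHIFT [-0.0086  0.0032 -0.007 ] TURN [-0.1 -0.6 -1.4] after-turn SHIFT [-0.0088  0.003  -0.0069] F [-0.4  0.2 -0.3] w0.0603 j6 -0.30
[([276, 193, 21, 50, 977], array([285.7, 218.1]))]
pred top corners [array([273., 213.]), array([274., 245.]), array([296., 244.]), array([296., 213.])]
```

View pics/w4.png

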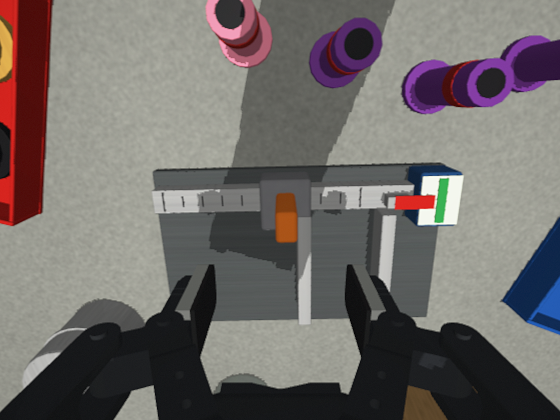

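The post top spans (276–297, 211–243), within 1 mm of the prediction. Descend and grip.

```bash
python3 -m jog '[[[-0.009,0.003,0.02,0,-0.6,-1.4],[0,0,0.04,0,0,0],[0,0,0.04,0,0,0],[0,0,0.008,0,0,0],[0,0,0,0,0,0]]]'
python3 - <<'E'
from h import *
to(g2w(-.06,-.012,.075),104.5)
E
```

```text
clock: 10.45
eef_pos: [0.4755, -0.0205, 0.0738]
tool_rot: [-0.128, 0.992, 0.001, -0.0]
ft_force: [1.2, 0.4, -0.2]
grip_width: 0.06
t10.45 tcp [ 0.4755 -0.0205  0.0738] yaw104.7 SHIFT [ 0.0021 -0.0058 -0.0013] TURN [ 0.1 -0.   0.2] after-turn SHIFT [ 0.0021 -0.0058 -0.0012] F [ 1.2  0.4 -0.2] w0.0600 j6 -0.30
```

```bash
python3 -m jog '[[[0.002,-0.006,0,0,0,0],[0,0,0,0,0,0]]]'
python3 -m jog '[[[0,0,0,0,0,0],[0,0,0,0,0,0],[0,0,0,0,0,0],[0,0,0,0,0,0]]]' 0.005
python3 - <<'E'
from h import *
to(g2w(-.06,-.052,.075),104.5); print(w2g(bot.get_obs()['eef_pos']))
E
```

```text
clock: 10.7
eef_pos: [0.4771, -0.0267, 0.0762]
tool_rot: [-0.128, 0.992, 0.001, 0.002]
ft_force: [0.2, -0.4, 0.1]
grip_width: 0.06
clock: 11.2
eef_pos: [0.4783, -0.0267, 0.0782]
tool_rot: [-0.128, 0.992, 0.001, 0.004]
ft_force: [0.3, 0.0, -1.4]
grip_width: 0.0151
t11.20 tcp [ 0.4783 -0.0267  0.0782] yaw104.7 SHIFT [ 0.0034 -0.0391  0.0031] TURN [0.  0.4 0.2] after-turn SHIFT [ 0.0033 -0.0391  0.0032] F [ 0.3  0.  -1.4] w0.0151 j6 -0.31
[-0.05671543 -0.01293924]
```

```bash
python3 -m jog '[[[0,-0.008,0,0,0,0],[0,-0.012,0.001,0,0,0],[0,-0.01,0.001,0,0,0]]]'
python3 - <<'E'
from h import *
print(w2g(bot.get_obs()['eef_pos']));to(g2w(-.06,-.051,.075),104.5)
E
```

```text
clock: 11.58
eef_pos: [0.4842, -0.0494, 0.0782]
tool_rot: [-0.13, 0.991, 0.008, 0.003]
ft_force: [-4.7, 9.1, 12.2]
grip_width: 0.0152
[-0.05673593 -0.03631896]
t11.57 tcp [ 0.4842 -0.0494  0.0782] yaw105.0 SHIFT [ 0.0034 -0.0147  0.0029] TURN [0.8 0.5 0.4] after-turn SHIFT [ 0.0033 -0.0147  0.0032] F [-4.7  9.1 12.2] w0.0152 j6 -0.37
```

```bash
python3 -m jog '[[[0,-0.01,0,0.5,0,0],[0,-0.008,0,0,0,0],[0,-0.003,0,0,0,0]]]'
python3 - <<'E'
from h import *
print(w2g(bot.get_obs()['eef_pos']));to(g2w(-.06,-.051,.075),104.5)
E
```

```text
clock: 11.95
eef_pos: [0.488, -0.064, 0.0782]
tool_rot: [-0.131, 0.991, 0.01, 0.003]
ft_force: [-2.2, 8.9, 2.9]
grip_width: 0.0149
[-0.05671461 -0.05144045]
t11.95 tcp [ 0.488  -0.064   0.0782] yaw105.1 SHIFT [0.0033 0.0004 0.0032] TURN [1.1 0.5 0.6] after-turn SHIFT [0.0033 0.0004 0.0032] F [-2.2  8.9  2.9] w0.0149 j6 -0.41
```

```bash
python3 -m jog '[[[0,0,0,0,0,0],[0,0,0,0,0,0],[0,0,0,0,0,0],[0,0,0,0,0,0]]]' 0.075
python3 -m jog '[[[0,0,-0.03,0,0,0],[0,0,-0.05,0.5,0,0],[0,0,-0.05,0.5,0,5],[0,0,0,0,0,0]]]' 0.085
python3 - <<'E'
from h import *
to([.406,-.310,.2],100)
E
```

```text
clock: 12.45
eef_pos: [0.488, -0.0648, 0.0779]
tool_rot: [-0.131, 0.991, 0.009, 0.003]
ft_force: [-0.4, -0.5, 0.4]
grip_width: 0.075
clock: 12.95
eef_pos: [0.4869, -0.0673, 0.2108]
tool_rot: [-0.086, 0.996, 0.0, 0.003]
ft_force: [-0.2, -0.6, -0.4]
grip_width: 0.085
t12.95 tcp [ 0.4869 -0.0673  0.2108] yaw99.9 SHIFT [ 0.1215 -0.2252  0.0101] TURN [-0.   0.3 -0.1] after-turn SHIFT [ 0.1218 -0.225   0.0108] F [-0.2 -0.6 -0.4] w0.0850 j6 -0.31
```

```bash
python3 -m jog '[[[0.024,-0.045,0,0,0,0],[0.024,-0.045,0,0,0,0],[0.024,-0.045,0,0,0,0],[0.024,-0.045,0,0,0,0],[0.024,-0.043,0,0,0,0],[0,0,0,0,0,0]]]'
python3 - <<'E'
from h import *
to([.406,-.310,.2],100)
c=cam('wrist','w5.png'); save('w5.npz',c)
print(proj(c,[.406,-.31,.114]),proj(c,[.406,-.31,.014]),proj(c,[.496,-.31,.114]))
h=cv2.cvtColor(c['pixels'],cv2.COLOR_RGB2HSV); m=cv2.inRange(h,(0,0,0),(180,255,45))
N,l,s,ce=cv2.connectedComponentsWithStats(m); print([(s[i].tolist(),ce[i].round(1)) for i in range(1,N) if s[i][4]>60])
E
```

```text
clock: 13.7
eef_pos: [0.4047, -0.3135, 0.2053]
tool_rot: [-0.089, 0.996, 0.002, 0.002]
ft_force: [-0.3, 0.1, -0.5]
grip_width: 0.085
t13.70 tcp [ 0.4047 -0.3135  0.2053] yaw100.3 SHIFT [-0.0019  0.0032  0.0053] TURN [0.2 0.2 0.3] after-turn SHIFT [-0.0019  0.0032  0.0053] F [-0.3  0.1 -0.5] w0.0850 j6 -0.84
(np.float64(284.28924702672333), np.float64(213.20020161100686)) (np.float64(282.91420214060844), np.float64(179.99624270052863)) (np.float64(264.2434413437638), np.float64(315.063113366465))
[([269, 199, 31, 29, 730], array([284.1, 213. ])), ([240, 232, 53, 103, 4290], array([264.5, 282.6])), ([404, 255, 156, 29, 514], array([477.2, 261.7])), ([0, 274, 560, 146, 36449], array([280.4, 376.1]))]
```

View pics/w5.png

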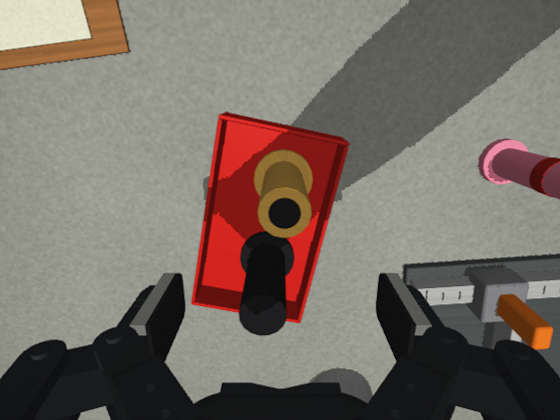

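Brass top hole at (284,213), exactly at the predicted pixel; the black top is at (264,315), clear of the fingers' line. Descend and grip.

```bash
python3 -m jog '[[[-0.002,0.003,0.03,0,0,0],[0,0,0.04,0,0,0],[0,0,0.04,0,0,0],[0,0,0.018,0,0,0],[0,0,0,0,0,0]]]'
python3 - <<'E'
from h import *
to([.406,-.310,.072])
E
```

```text
clock: 14.38
eef_pos: [0.4082, -0.3009, 0.0721]
tool_rot: [-0.095, 0.995, 0.004, 0.001]
ft_force: [0.3, 0.0, 0.0]
grip_width: 0.0854
t14.38 tcp [ 0.4082 -0.3009  0.0721] yaw100.9 SHIFT [ 0.0039 -0.0085 -0.    ] TURN [ 0.4  0.2 -0. ] after-turn SHIFT [ 0.0039 -0.0085  0.0001] F [0.3 0.  0. ] w0.0854 j6 -0.83
```

```bash
python3 -m jog '[[[0.004,-0.0085,0.001,0.3,0,0],[0,0,0.001,0,0,0]]]'
python3 -m jog '[[[0,0,0.0005,0,0,0],[0,0,0.0005,0,0,0],[0,0,0.0005,0,0,0],[0,0,0,0,0,0],[0,0,0,0,0,0]]]' 0.025
python3 -m jog '[[[0,0,-0.03,0,0,0],[0,0,-0.05,0,0,0],[0,0,-0.05,0,0,0],[0,0,0,0,0,0]]]'
python3 - <<'E'
from h import *
to(np.r_[g2w(.03,.02,0)[:2],.21]); to(np.r_[g2w(.03,.02,0)[:2],.21],104.5)
E
```

```text
clock: 14.62
eef_pos: [0.4072, -0.3101, 0.0714]
tool_rot: [-0.096, 0.995, 0.0, 0.002]
ft_force: [0.3, -0.2, 0.2]
grip_width: 0.0848
clock: 15.25
eef_pos: [0.4082, -0.3108, 0.0719]
tool_rot: [-0.096, 0.995, -0.001, 0.004]
ft_force: [-0.6, 0.2, -0.6]
grip_width: 0.0388
clock: 15.75
eef_pos: [0.4041, -0.3088, 0.1996]
tool_rot: [-0.096, 0.995, 0.004, -0.001]
ft_force: [0.5, -0.2, -5.6]
grip_width: 0.0386
t15.75 tcp [ 0.4041 -0.3088  0.1996] yaw101.0 SHIFT [-0.2111  0.301  -0.0085] TURN [ 0.4 -0.1  0. ] after-turn SHIFT [-0.2111  0.3009 -0.0104] F [ 0.5 -0.2 -5.6] w0.0386 j6 -0.85
t15.75 tcp [ 0.4041 -0.3088  0.1996] yaw101.0 SHIFT [-0.2111  0.301  -0.0085] TURN [ 0.4 -0.1 -3.5] after-turn SHIFT [-0.2292  0.2874 -0.0104] F [ 0.5 -0.2 -5.6] w0.0386 j6 -0.85
```

```bash
python3 -m jog '[[[-0.02,0.03,-0.004,0,0,0],[-0.03,0.043,0,0,0,0],[-0.033,0.047,0,0,0,0],[-0.033,0.047,0,0,0,0],[-0.033,0.047,0,0,0,0],[-0.033,0.047,0,0,0,0],[-0.025,0.036,0,0,0,0],[0,0,0,0,0,0]]]'
python3 - <<'E'
from h import *
to(np.r_[g2w(.03,.02,0)[:2],.085],104.5)
c=cam('wrist','w6.png'); save('w6.npz',c)
E
```

```text
clock: 16.75
eef_pos: [0.5457, 0.0325, 0.1829]
tool_rot: [-0.093, 0.995, 0.008, -0.018]
ft_force: [0.4, -1.9, -4.9]
grip_width: 0.0389
t16.75 tcp [0.5457 0.0325 0.1829] yaw100.7 SHIFT [-0.0105 -0.0089  0.0974] TURN [ 1.1 -1.9 -3.8] after-turn SHIFT [-0.0067 -0.0076  0.0979] F [ 0.4 -1.9 -4.9] w0.0389 j6 -0.14
```

View pics/w6.png

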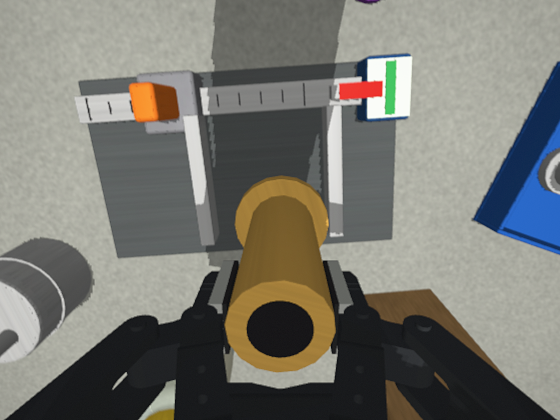

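The picture shows the brass spigot held upright, flange at (283,222) above the bed between jaw blade (203) and anvil (334), needing a few mm shift. Correct and lower.

```bash
python3 -m jog '[[[-0.009,-0.008,0.01,1,-1.9,-3.8],[0,0,0.03,0,0,0],[0,0,0.02,0,0,0],[0,0,0,0,0,0]]]'
python3 - <<'E'
from h import *
to(np.r_[g2w(.03,.02,0)[:2],.080],104.5)
E
```

```text
clock: 17.3
eef_pos: [0.5482, 0.0203, 0.1136]
tool_rot: [-0.124, 0.992, -0.0, -0.008]
ft_force: [0.1, -0.3, -4.5]
grip_width: 0.0389
t17.30 tcp [0.5482 0.0203 0.1136] yaw104.3 SHIFT [-0.0078  0.0048  0.0335] TURN [ 0.1 -0.9 -0.2] after-turn SHIFT [-0.0073  0.0049  0.0336] F [ 0.1 -0.3 -4.5] w0.0389 j6 -0.21
```

```bash
python3 -m jog '[[[-0.007,0.005,0.01,0,-0.9,0],[0,0,0.016,0,0,0],[0,0,0,0,0,0]]]'
python3 - <<'E'
from h import *
to(np.r_[g2w(.03,.02,0)[:2],.080],104.5)
E
```

```text
clock: 17.68
eef_pos: [0.5523, 0.0244, 0.0864]
tool_rot: [-0.122, 0.992, 0.001, -0.001]
ft_force: [-1.2, 0.2, -4.3]
grip_width: 0.0388
t17.68 tcp [0.5523 0.0244 0.0864] yaw104.1 SHIFT [-0.0023  0.002   0.0064] TURN [ 0.1 -0.1 -0.4] after-turn SHIFT [-0.0024  0.002   0.0064] F [-1.2  0.2 -4.3] w0.0388 j6 -0.20
```

```bash
python3 -m jog '[[[-0.002,0.002,0.003,0,0,0],[0,0,0.002,0,0,0]]]'; python3 -m jog '[[[0,0,0.002,0,0,0]]]'; python3 -m jog '[[[0,0,0.002,0,0,0]]]'
```

```text
clock: 17.92
eef_pos: [0.5545, 0.0265, 0.0821]
tool_rot: [-0.122, 0.993, 0.0, -0.0]
ft_force: [-0.6, -1.5, -5.5]
grip_width: 0.0384
clock: 18.05
eef_pos: [0.5548, 0.0265, 0.0804]
tool_rot: [-0.122, 0.993, 0.0, 0.0]
ft_force: [-0.8, 0.1, -5.4]
grip_width: 0.0389
clock: 18.18
eef_pos: [0.5551, 0.0267, 0.08]
tool_rot: [-0.122, 0.993, 0.0, 0.001]
ft_force: [-5.8, 1.0, 12.2]
grip_width: 0.039
```

Contact at z = 0.080 as expected. Release and retreat.

```bash
python3 -m jog '[[[0,0,-0.0005,0,0,0],[0,0,0,0,0,0],[0,0,0,0,0,0],[0,0,0,0,0,0],[0,0,0,0,0,0]]]' 0.085
python3 -m jog '[[[0,0,-0.02,0,0,0],[0,0,-0.05,0,0,0],[0,0,-0.05,0,0,0],[0,0,0,0,0,0]]]'
python3 - <<'E'
from h import *
c=cam('wrist','w7.png'); save('w7.npz',c)
h=cv2.cvtColor(c['pixels'],cv2.COLOR_RGB2HSV); m=cv2.inRange(h,(0,0,0),(180,255,45))
N,l,s,ce=cv2.connectedComponentsWithStats(m); k=[(s[i].tolist(),ce[i].round(1)) for i in range(1,N) if 300<s[i][4]<3000]; print(k)
for a in k: print(w2g(ray(c,*a[1],.122)),ray(c,*a[1],.122))
P=g2w(-.06,-.052,.19); to(P,104.5)
E
```

```text
clock: 18.8
eef_pos: [0.558, 0.0268, 0.0833]
tool_rot: [-0.122, 0.992, 0.0, 0.004]
ft_force: [0.0, 0.1, 0.1]
grip_width: 0.0849
clock: 19.3
eef_pos: [0.5563, 0.0266, 0.2052]
tool_rot: [-0.122, 0.992, 0.0, 0.003]
ft_force: [0.8, -0.8, -0.3]
grip_width: 0.0848
[([266, 194, 32, 30, 774], array([281.6, 208.7]))]
[0.0278935  0.02001637] [0.55199333 0.02636277 0.122     ]
t19.35 tcp [0.5548 0.0265 0.2027] yaw104.0 SHIFT [ 0.0901 -0.0722  0.0126] TURN [ 0.   0.1 -0.5] after-turn SHIFT [ 0.0907 -0.0715  0.0127] F [-0.4  0.  -0.6] w0.0848 j6 -0.20
```

View pics/w7.png

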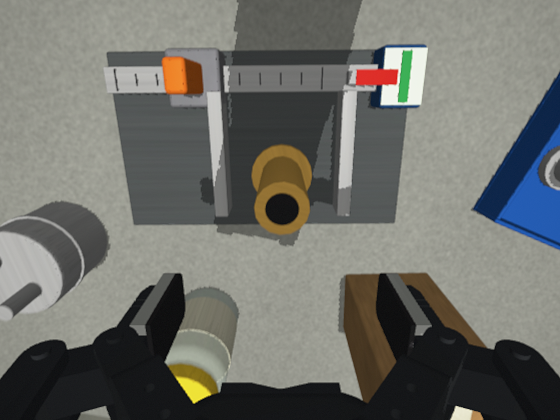

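Brass stands free at gauge (28, 20) mm, hole at (282,209); the red pointer tip at (397,77) sits short of the green band, so the anvil is at rest. Back to the post.

```bash
python3 -m jog '[[[0.03,-0.024,0,0,0,0],[0.03,-0.024,0,0,0,-0.5],[0.03,-0.023,0,0,0,0],[0,0,0,0,0,0]]]' 0.05
python3 - <<'E'
from h import *
to(g2w(-.06,-.052,.077),104.5)
c=cam('wrist'); h=cv2.cvtColor(c['pixels'],cv2.COLOR_RGB2HSV); m=cv2.inRange(h,(5,170,60),(14,255,255))
N,l,s,ce=cv2.connectedComponentsWithStats(m); print([(s[i].tolist(),ce[i].round(1)) for i in range(1,N) if s[i][4]>60])
print('pred top corners',[np.round(proj(c,g2w(-.06+a,-.052+b,.105)),0) for a,b in((-.012,-.008),(.012,-.008),(.012,.008),(-.012,.008))])
E
```

```text
clock: 19.85
eef_pos: [0.4799, -0.0659, 0.1963]
tool_rot: [-0.128, 0.992, 0.001, -0.005]
ft_force: [-0.2, 0.6, -0.1]
grip_width: 0.0499
t19.85 tcp [ 0.4799 -0.0659  0.1963] yaw104.7 SHIFT [-0.006  -0.0012  0.1192] TURN [ 0.2 -0.5  0.2] after-turn SHIFT [-0.005  -0.0008  0.1193] F [-0.2  0.6 -0.1] w0.0499 j6 -0.39
[([269, 186, 21, 46, 908], array([279.1, 209.2]))]
pred top corners [array([268., 203.]), array([268., 234.]), array([289., 234.]), array([290., 203.])]
```

```bash
python3 -m jog '[[[-0.005,-0.001,0.03,0,-0.5,0],[0,0,0.04,0,0,0],[0,0,0.035,0,0,0],[0,0,0.01,0,0,0],[0,-0.003,0.003,0,0,0],[0,0,0.001,0,0,0]]]'
python3 - <<'E'
from h import *
print(w2g(bot.get_obs()['eef_pos'])); to(g2w(-.06,-.0515,.077),104.5)
E
```

```text
clock: 20.65
eef_pos: [0.4902, -0.0637, 0.0726]
tool_rot: [-0.131, 0.991, 0.003, 0.001]
ft_force: [-0.3, -0.7, -0.1]
grip_width: 0.0499
[-0.05444577 -0.05169784]
t20.65 tcp [ 0.4902 -0.0637  0.0726] yaw105.0 SHIFT [ 0.0055  0.0003 -0.0044] TURN [0.3 0.2 0.5] after-turn SHIFT [ 0.0056  0.0002 -0.0044] F [-0.3 -0.7 -0.1] w0.0499 j6 -0.39
```

```bash
python3 -m jog '[[[0.005,0,-0.002,0.3,0,0.4],[0,0,0,0,0,0],[0,0,0,0,0,0],[0,0,0,0,0,0]]]' 0.005
python3 -m jog '[[[0,0.006,0,0,0,0],[0,0.01,0,0,0,0],[0,0.01,0,0,0,0]]]'
python3 - <<'E'
from h import *
print(w2g(bot.get_obs()['eef_pos'])); to(g2w(-.06,.015,.077),104.5)
E
```

```text
clock: 21.15
eef_pos: [0.4864, -0.065, 0.0768]
tool_rot: [-0.127, 0.992, -0.0, 0.003]
ft_force: [-0.5, 0.9, -3.1]
grip_width: 0.0151
clock: 21.52
eef_pos: [0.4818, -0.0473, 0.0768]
tool_rot: [-0.124, 0.992, -0.008, 0.004]
ft_force: [2.8, -10.0, -3.1]
grip_width: 0.0151
[-0.0585128  -0.03367847]
t21.52 tcp [ 0.4818 -0.0473  0.0768] yaw104.2 SHIFT [ 0.0017  0.0487 -0.0011] TURN [-1.   0.3 -0.3] after-turn SHIFT [ 0.0015  0.0487 -0.0002] F [  2.8 -10.   -3.1] w0.0151 j6 -0.34
```

```bash
python3 -m jog '[[[0,0.007,0,-0.3,0,0],[0,0.006,0,0,0,0],[0,0.006,0,0,0,0],[0,0.006,0,0,0,0],[0,0.006,0,0,0,0]]]'
python3 - <<'E'
from h import *
print(w2g(bot.get_obs()['eef_pos'])); to(g2w(-.06,.015,.077),104.5)
E
```

```text
clock: 22.15
eef_pos: [0.4768, -0.0281, 0.0768]
tool_rot: [-0.121, 0.993, -0.017, 0.005]
ft_force: [2.7, -12.3, -2.7]
grip_width: 0.0151
[-0.05850708 -0.01389361]
t22.15 tcp [ 0.4768 -0.0281  0.0768] yaw103.9 SHIFT [ 0.0018  0.0289 -0.0012] TURN [-2.   0.3 -0.6] after-turn SHIFT [ 0.0015  0.0289 -0.0002] F [  2.7 -12.3  -2.7] w0.0151 j6 -0.28
```

```bash
python3 -m jog '[[[0,0.006,0,-0.5,0,0],[0,0.006,0,-0.5,0,0],[0,0.006,0,-0.5,0,0],[0,0.005,0,-0.5,0,0]]]'
python3 - <<'E'
from h import *
print(w2g(bot.get_obs()['eef_pos'])); to(g2w(-.06,.015,.077),104.5)
c=cam('wrist','w8.png'); save('w8.npz',c)
E
```

```text
clock: 22.65
eef_pos: [0.4736, -0.0158, 0.0768]
tool_rot: [-0.119, 0.993, -0.009, 0.003]
ft_force: [3.4, -11.2, -4.2]
grip_width: 0.0147
[-0.05852503 -0.00121564]
t22.65 tcp [ 0.4736 -0.0158  0.0768] yaw103.6 SHIFT [ 0.0017  0.0162 -0.0006] TURN [-1.1  0.2 -0.8] after-turn SHIFT [ 0.0015  0.0162 -0.0002] F [  3.4 -11.2  -4.2] w0.0147 j6 -0.26
```

View pics/w8.png

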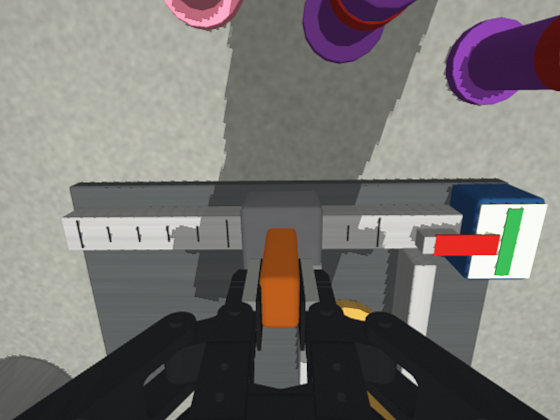

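Picture: the post is gripped at (280,265), the pointer tip at (499,245) is just left of the green band (502–522), still at rest; the brass flange is visible next to the fingers at (352,310). Continue gently.

```bash
cat >> h.py <<'E'
def ptr(c):
    h=cv2.cvtColor(c['pixels'],cv2.COLOR_RGB2HSV)
    g=cv2.inRange(h,(45,100,60),(85,255,255)); N,l,s,ce=cv2.connectedComponentsWithStats(g); i=1+np.argmax(s[1:,4]); 
    r=cv2.inRange(h,(0,170,120),(4,255,255)); u,v=ce[i]; x,y,w,hh,_=s[i]
    W=np.zeros_like(r); W[max(0,y-5):y+hh+5,max(0,int(x-90)):x+w+40]=1; r=r*W
    N,l,s2,ce2=cv2.connectedComponentsWithStats(r); j=1+np.argmax(s2[1:,4]); a,b,w2,h2,_=s2[j]; tip=(a+w2,b+h2/2)
    G=w2g(ray(c,u,v,.046)); T=w2g(ray(c,*tip,.048)); print('band centre g',G.round(4),'tip g',T.round(4),'anvil est mm %.1f'%(1e3*(T[1]-G[1])+7),tip,(u,v))
E
python3 -m jog '[[[0,0.0045,0,-0.3,0,0],[0,0.0045,0,-0.3,0,0],[0,0.004,0,-0.3,0,0]]]'
python3 - <<'E'
from h import *
print(w2g(bot.get_obs()['eef_pos'])); to(g2w(-.06,.015,.077),104.5)
ptr(load('w8.npz')); ptr(cam('wrist'))
E
```

```text
clock: 23.08
eef_pos: [0.4724, -0.011, 0.0768]
tool_rot: [-0.118, 0.993, -0.01, 0.003]
ft_force: [3.1, -12.6, -4.3]
grip_width: 0.0153
[-0.05852952  0.0037341 ]
t23.07 tcp [ 0.4724 -0.011   0.0768] yaw103.6 SHIFT [ 0.0017  0.0112 -0.0005] TURN [-1.1  0.2 -0.9] after-turn SHIFT [ 0.0015  0.0113 -0.0002] F [  3.1 -12.6  -4.3] w0.0153 j6 -0.25
band centre g [-0.0609  0.1241] tip g [-0.0592  0.1187] anvil est mm 1.6 (np.int32(500), np.float64(245.5)) (np.float64(508.37590861889925), np.float64(241.134994807892))
band centre g [-0.0609  0.124 ] tip g [-0.0592  0.1183] anvil est mm 1.3 (np.int32(490), np.float64(245.5)) (np.float64(499.03409090909093), np.float64(241.03099173553719))
```

```bash
python3 -m jog '[[[0,0.0045,0,-0.3,0,0],[0,0.0045,0,-0.3,0,0],[0,0.0045,0,-0.3,0,0]]]'
python3 - <<'E'
from h import *
print(w2g(bot.get_obs()['eef_pos'])); to(g2w(-.06,.015,.077),104.5)
ptr(cam('wrist'))
E
```

```text
clock: 23.5
eef_pos: [0.4711, -0.0058, 0.0768]
tool_rot: [-0.118, 0.993, -0.01, 0.003]
ft_force: [1.6, -12.9, -3.5]
grip_width: 0.0149
[-0.05852311  0.00914958]
t23.50 tcp [ 0.4711 -0.0058  0.0768] yaw103.5 SHIFT [ 0.0016  0.0058 -0.0003] TURN [-1.2  0.1 -1. ] after-turn SHIFT [ 0.0015  0.0059 -0.0002] F [  1.6 -12.9  -3.5] w0.0149 j6 -0.24
band centre g [-0.0609  0.124 ] tip g [-0.0591  0.1187] anvil est mm 1.8 (np.int32(481), np.float64(245.5)) (np.float64(489.18795430944965), np.float64(241.01557632398755))
```

```bash
python3 -m jog '[[[0,0.0045,0,-0.3,0,0],[0,0.0045,0,-0.3,0,0],[0,0.0045,0,-0.3,0,0]]]'
python3 - <<'E'
from h import *
print(w2g(bot.get_obs()['eef_pos'])); to(g2w(-.06,.015,.077),104.5)
ptr(cam('wrist'))
E
```

```text
clock: 23.92
eef_pos: [0.47, -0.0017, 0.0768]
tool_rot: [-0.117, 0.993, -0.012, 0.002]
ft_force: [2.7, -13.8, -4.0]
grip_width: 0.0151
[-0.0585384   0.01337854]
t23.93 tcp [ 0.47   -0.0017  0.0768] yaw103.4 SHIFT [ 0.0015  0.0016 -0.0002] TURN [-1.4  0.1 -1.1] after-turn SHIFT [ 0.0015  0.0016 -0.0002] F [  2.7 -13.8  -4. ] w0.0151 j6 -0.22
band centre g [-0.0612  0.1242] tip g [-0.0594  0.1226] anvil est mm 5.4 (np.int32(481), np.float64(245.0)) (np.float64(482.6144578313253), np.float64(240.53493975903615))
```

```bash
python3 -m jog '[[[0,0.0045,0,-0.3,0,0],[0,0.0035,0,-0.3,0,0]]]'
python3 - <<'E'
from h import *
print(w2g(bot.get_obs()['eef_pos'])); to(g2w(-.06,.015,.077),104.5)
ptr(cam('wrist'))
E
```

```text
clock: 24.22
eef_pos: [0.4697, -0.0005, 0.0768]
tool_rot: [-0.116, 0.993, -0.014, 0.002]
ft_force: [3.3, -13.7, -4.0]
grip_width: 0.0152
[-0.05854059  0.01463031]
t24.23 tcp [ 0.4697 -0.0005  0.0768] yaw103.3 SHIFT [ 0.0015  0.0003 -0.0002] TURN [-1.6  0.1 -1.2] after-turn SHIFT [ 0.0015  0.0004 -0.0002] F [  3.3 -13.7  -4. ] w0.0152 j6 -0.22
band centre g [-0.0614  0.1241] tip g [-0.0594  0.1241] anvil est mm 7.0 (np.int32(482), np.float64(245.0)) (np.float64(480.69704749679073), np.float64(240.17201540436457))
```

```bash
python3 -m jog '[[[0,0,0,0,0,0],[0,0,0,0,0,0],[0,0,0,0,0,0],[0,0,0,0,0,0]]]' 0.05
python3 - <<'E'
from h import *
to(g2w(-.06,.015,.2),104.5); ptr(cam('wrist'))
E
python3 -m jog '[[[0,0,-0.03,0,0,0],[0,0,-0.05,0,0,0],[0.02,0,-0.05,0,0,0],[0.03,0,-0.03,0,0,0],[0,0,0,0,0,0],[0,0,0,0,0,0]]]'
python3 - <<'E'
from h import *
to(g2w(-.06,.015,.2),104.5); c=cam('wrist','w9.png'); ptr(c); save('w9.npz',c)
s=cam('side'); cv2.imwrite('pics/c9.png',np.hstack([cv2.resize(s['pixels'][110:290,180:360],(400,400)),cv2.copyMakeBorder(cv2.resize(c['pixels'],(400,300)),0,100,0,0,cv2.BORDER_CONSTANT)])[:,:,::-1])
E
```

```text
clock: 24.78
eef_pos: [0.4706, -0.0003, 0.0779]
tool_rot: [-0.116, 0.993, -0.013, 0.003]
ft_force: [0.2, 0.4, -0.3]
grip_width: 0.0498
t24.77 tcp [ 4.706e-01 -3.000e-04  7.790e-02] yaw103.3 SHIFT [ 0.0019 -0.003  -0.1221] TURN [-1.6  0.2 -1.2] after-turn SHIFT [ 0.0024  0.0004 -0.1221] F [ 0.2  0.4 -0.3] w0.0498 j6 -0.22
band centre g [-0.0614  0.1241] tip g [-0.0594  0.1238] anvil est mm 6.8 (np.int32(481), np.float64(242.5)) (np.float64(480.07397959183675), np.float64(237.77678571428572))
clock: 25.58
eef_pos: [0.4191, -0.0068, 0.2419]
tool_rot: [-0.117, 0.993, -0.013, 0.003]
ft_force: [-0.2, 0.4, 0.2]
grip_width: 0.0497
t25.57 tcp [ 0.4191 -0.0068  0.2419] yaw103.4 SHIFT [-0.0491 -0.0041  0.0422] TURN [-1.5  0.1 -1.1] after-turn SHIFT [-0.0491 -0.0062  0.0419] F [-0.2  0.4  0.2] w0.0497 j6 -0.23
band centre g [-0.0604  0.1234] tip g [-0.0592  0.1226] anvil est mm 6.1 (np.int32(382), np.float64(222.5)) (np.float64(382.43147208121826), np.float64(220.751269035533))
```

View pics/c9.png

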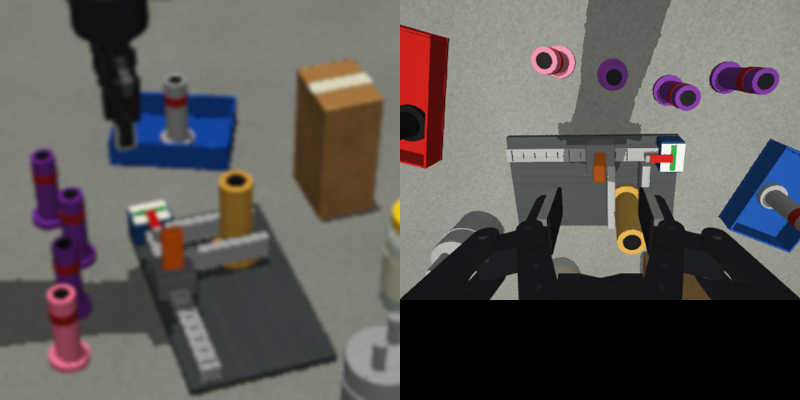

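The brass spigot stands upright between the blades, the pointer tip (659,158 in the composite) is in the green band, and the master stands upright in the blue tray. I check the brass axis and hand in.

```bash
python3 - <<'E'
from h import *
c=cam('wrist'); u,v=(631-400)*1.4,242*1.4; g=w2g(ray(c,u,v,.122)); print('brass axis gauge',g.round(4)); ptr(c)
if .006<g[0]<.052: bot.job_done(); print('handed in')
E
```

```text
brass axis gauge [0.0277 0.0559]
band centre g [-0.0611  0.1235] tip g [-0.0594  0.1226] anvil est mm 6.1 (np.int32(382), np.float64(223.0)) (np.float64(382.51256281407035), np.float64(220.8140703517588))
the job is handed in; nothing more can be done
handed in
```

The job was handed in at about 26 s of the 72 s allowed; it reports no verdict, so what follows is what my own checks showed.

- **Master:** I took it off the gauge and stood it in the blue tray. The last picture shows it upright, at about the tray's centre.
- **Brass spigot:** I opened the jaw to about 99.5 mm by its orange post, then stood the spigot on the bed at gauge (28, 20) mm and let go. Clamped, it stands upright at gauge (28, 56) mm, with the gripper clear of everything.
- **Clamp:** I pushed the jaw shut in small steps, with peak wrist forces around 14 N. The red pointer stands in the green band.
- **Bystanders:** I never touched the black spigot, carton, canister or jar on purpose. I did not measure their positions again at the end.

**Anvil travel reading:** the camera reading at the end was 6.1 mm, but that method already read about 1.3 to 1.8 mm with the anvil at rest. True travel is probably nearer 4.5 to 6 mm, inside the 2 to 12 mm that is judged but a little under the 7 mm aim. The spigot's axis position suggests about 6 mm, and the tool position at the post puts the jaw about 33 mm open, which also fits.

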